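# Feel for the hidden release slot and unlock the clutch run-out fixture

## Robot

A 6-joint arm with a two-finger parallel gripper is mounted at the origin on a cart in front of the work surface, level with it; the furniture and walls round the work are solid. World frame = base frame: x ahead of the robot, y to its left, z up, the work surface at z = 0. Lengths are in mm, angles in rad, forces in N, time in s.
With the tool pointing down it reaches from about 350 to 975 mm from the base axis. Payload 17.4 kg.
Tool frame: the origin (TCP) lies on the centre line of the jaws, within the pads' length; the fingertips stand 19 mm ahead of it and the grasp point (between the pads) is the TCP; z points along the fingers, y is the direction in which the jaws open and shut (so a half turn about z gives the same grasp; the last joint's range is limited). The gripper opens to 85 mm and grips with 20 to 120 N. Pads are 22 mm wide; open, the fingers measure 114 mm over their backs; the gripper's body (76 mm by 85 mm) begins 54 mm behind the grasp point. The pads swing forward as they close: fully open they stand 13 mm farther back than shut.
Start: joints at [-1.216, 0.116, 1.442, -0, 1.584, -0.038], TCP at [258.366, -623.602, 250.303] pointing down, gripper open.
Joint ranges: [-2.83, 2.83], [-0.83, 2.19], [0.07, 2.5], [-1.14, 4.28], [0.01, 3], [-2.97, 2.97]. Speed limits (rad/s): [1.89, 1.89, 2.22, 3.14, 3.14, 3.14].

## Interface

Orientations are given as a rotation vector (axis times angle).
In Python, from plant import * gives the robot as it stands. The module is installed in compiled form; this text tells all that it offers.
- The arm moves only by the tool move_arm, never from a script. Its argument "increments" is text: rows parted by semicolons, each of 5 numbers parted by spaces: the shift along the tool's x, y, z in mm, then the turn about the tool's z in rad, then the finger opening in mm, from 0 to 85.4. A call has exactly 5 rows; each row shifts and turns the commanded pose from where the row before left it, along the tool's axes as they then stand; what a row does not reach is not made up. A row lasts 1/8 s, in which the tool goes at most 62.5 mm and 10.7 degrees, less where a joint would pass 70% of its speed; a pose out of reach is approached as far as the arm can. A call is refused whole if a number of a shift passes 62.5 or a number of a turn 0.188, either way. A call with a gripper value outside its range is refused whole. The fingers move at their own pace and stop on an object; the grip force is fixed at half the most. Time passes only in rows, so rows that do not move let the fingers close, or fill a call up. It gives the time, the measured TCP pose, the force and the opening at its end, in the units of the state.
- get_obs(): the state, without advancing time (a new reading comes with each control period).
- get_image(name): name is "side" or "top" or "wrist"; returns a dict with "color" (400x640x3 uint8, red, green, blue), "mtx" (3x3 intrinsics, pixels), "D" ([k1, k2, p1, p2, k3] as OpenCV has them; the pictures are not rectified), "R" (3x3) and "t" (3): a world point X has camera coordinates R X + t; the wrist camera has in their place "mount" (4x4, takes a point from camera to tool coordinates, whose origin is the TCP and whose axes are the flange's). Camera axes: x right, y down, z forward; pixel columns grow to the right and rows downward; lengths in mm; the calibration is good to about 2 mm. A picture is of the moment at which its call begins: read the wrist's pose just before it. There is no depth.
- hand_in(): hands the job in, once; it reports no verdict.
The state is a dict: "t": time; "joint_positions": joint angles; "qd": joint speeds; "joint_torque": joint torques, N m; "eef_pos": TCP position; "tool_rot": TCP orientation; "force": force on the tool from outside, world axes, zero at the start; "wrist_torque": the same for the moment, N m; "gripper_width": opening from 0.0 (shut) to 1.0 (fully open).
Only numpy, scipy, OpenCV 4.12 (cv2) and the standard library are available. Lean on these libraries where they do the work, as an engineer would, in place of code of your own. Each camera call takes 0.05 s, during which the arm holds its last target.

## Task

Unlock the turntable of the grey fixture that carries the clutch disc: feel along the top of the steel ledge on its rear side, the side away from you, with your fingertips until you find the slot that is hidden in it, then press the tongue inside the slot all the way down, so that the lock pin on the left of its top stands up, and take your hand away. Do not lift or shift the disc or the things standing round the fixture; nothing is to be picked up, and the lock pin is not to be pulled up by hand.

Things in the scene. Friction and masses are not known exactly. Their poses are not given: they have to be found in the camera images.
- fixture: grey cast clutch run-out fixture, fixed to the bench. Origin: centre of the underside of its casting; x to its rear (away from the robot at yaw 0), y to its left, z up. Casting 210 mm in x, 270 mm in y, top at z = 56 mm; its rear wall is the plane x = +105 mm
- ledge_mid (a point): middle of the top of the dark steel ledge behind the casting's rear wall, fixture x = +125, y = 0, z = 46 mm; axes as the fixture's. The ledge is flat, rigid, 40 mm deep in x and 250 mm long in y, 10 mm lower than the casting and open to the rear. A grey cheek 9 mm wide, just as high, closes each end. It has five look-alike panels; four are solid, one is the slot (see ledge_right_end)
- ledge_right_end (a point): right end of the ledge's top, 125 mm from its middle in -y. The slot: 42 mm long in y, through the ledge's whole depth in x, open above and to the rear, its middle at y = -100, -50, 0, +50 or +100 mm from the ledge's middle, a different one each time and not told. The tongue in it (36 mm in x, 38 in y) has its top 12 mm below the ledge's top, 20 mm below when fully down
- release_tongue (a joint): how far the release tongue in the slot is pressed down, m: 0 up, as found; 0.008 fully down, against a hard stop. It resists with about 3 N and stays where it is left, with no spring
- lock_pin (a joint): how far the round steel lock pin (14 mm across) stands up out of its collar in the top of the casting, at fixture x = +60, y = +118 mm: 0 locked (1.5 mm above its collar, its top at z = 60.5 mm), 0.012 unlocked. It is linked to the tongue and rises 1.5 times as far as the tongue goes down; it must not be pulled up by hand
- disc: clutch disc, 188 mm across, lying loose on the fixture's turntable, its hub 38 mm across and 28 mm high; origin: centre of the underside of its hub, 62 mm above the bench, at about fixture x = -10, y = 0 mm. Lining top 78 mm, hub top 90 mm above the bench; the disc's edge stays about 21 mm in front of the casting's rear wall
- pad_a: brake pad 40 x 61 x 14 mm lying behind the fixture's ledge; origin: centre of its underside; must stay
- pad_b: brake pad 40 x 65 x 14 mm lying behind the fixture's ledge; origin: centre of its underside; must stay
- spring: dark coil spring 39 mm across, 66 mm high, standing to the right of the fixture; origin: centre of its foot; must stay
- tin: blue grease tin 53 mm across, 38 mm high, to the right of the fixture; origin: centre of its foot; must stay
- release_bearing: release bearing 42 mm across, 20 mm high, to the left of the fixture; origin: centre of its foot; must stay
- bar: steel extension bar 141 x 18 x 18 mm lying along x to the left of the fixture; origin: centre of its underside; must stay

How it is judged (in metres and radians):
On the way, in this order (a step that is already met when the one before it is completed fails the run):
1. the fingertips feel the ledge or its slot before the tongue is down (contact force between the fingers and anything else above 0.3 N and x of the grasp point in the frame of fixture between 0.095 and 0.165 m and z of the grasp point in the frame of fixture between 0.045 and 0.095 m and value of joint release_tongue below 0.006 m).
2. the tongue in the slot is pressed down by the fingers (value of joint release_tongue above 0.0065 m and contact force between the fingers and anything else above 0.3 N and x of the grasp point in the frame of fixture between 0.095 and 0.165 m), for 0.05 s.
At the end, for the whole second after the job is handed in: the release tongue is at least 6.5 mm down (of 8) and the lock pin at least 9 mm up (of 12); the clutch disc is within 12 mm and every thing round the fixture within 25 mm of where it began (value of joint release_tongue above 0.0065 m and value of joint lock_pin above 0.009 m and distance of disc from where it was at the start of the episode below 0.012 m and linear speed of disc below 0.02 m/s and distance of each of pad_a, pad_b, spring, tin, release_bearing, bar from where it was at the start of the episode below 0.025 m); the robot touches nothing.
It fails at once if the clutch disc was lifted, or shifted by more than 12 mm, on the turntable (distance of disc from where it was at the start of the episode above 0.012 m).
It fails at once if a thing standing round the fixture was shifted by more than 25 mm or lifted (distance of any of pad_a, pad_b, spring, tin, release_bearing, bar from where it was at the start of the episode above 0.025 m).
It fails at once if the lock pin was worked by hand instead of by the tongue (value of joint lock_pin above 0.003 m and contact force between the fingers and anything else above 0.3 N and x of the grasp point in the frame of fixture below 0.085 m).
It also fails if it takes over 51 s, if anything falls off the work surface, if the arm or the gripper's body presses on something with over 40 N, if the wrist force passes 120 N, or if a joint passes its speed limit or range.

## Working session

There is one attempt and no reset: what is moved stays moved. The work goes in short steps, Python scripts to look and compute and a tool call to move; the robot and the scene stay as the last step left them, time stands still between calls to the robot, and variables do not carry over. Pictures are saved under pics/ and viewed, and the job is handed in when it is done.

Besides the shell and the picture viewer there is one more tool, called after "Emit:" by a JSON object that holds its "method" and its "body", one argument or row to a line. move_arm: Moves the arm, as the interface text tells. Its arguments: {"type":"object","properties":{"increments":{"type":"string"}},"required":["increments"]}

```bash
mkdir -p pics; python3 - <<'E'
from plant import *
import cv2
o=get_obs();print(o)
for n in("side","top","wrist"):
    d=get_image(n);cv2.imwrite(f"pics/{n}0.png",d["color"][:,:,::-1])
    print(n,d["mtx"],d["D"],d.get("R"),d.get("t"),d.get("mount"))
E
```

```text
{'t': 0.0, 'joint_positions': array([-1.21582013e+00,  1.16478614e-01,  1.44228542e+00,  1.57976886e-05,
        1.58398321e+00, -3.78097765e-02]), 'qd': array([ 0.00066223,  0.00029839, -0.00097615, -0.00060414, -0.0019152 ,
       -0.00019827]), 'joint_torque': array([-5.07683799e-03, -7.31992006e+01, -6.32487559e+01, -4.51924170e-04,
        6.41774168e-03, -2.22491440e-05]), 'eef_pos': array([ 258.29539267, -623.43943612,  249.55461372]), 'tool_rot': array([-3.08008050e+00, -6.12805541e-01,  2.61808680e-04]), 'force': array([-0.0385463 ,  0.27945842, -0.32951617]), 'wrist_torque': array([-0.00380823,  0.04041716,  0.06030092]), 'gripper_width': 0.998542712951589}
side [[451.2521861    0.         319.29764168]
 [  0.         451.2521861  198.89870225]
 [  0.           0.           1.        ]] [0.01179923 0.         0.         0.         0.        ] [[-0.89692966 -0.4418343  -0.01731006]
 [-0.18259243  0.40575109 -0.89555908]
 [ 0.40271229 -0.80009281 -0.44460578]] [496.47158533 136.19280149 953.59733955] None
top [[428.03474596   0.         313.00873297]
 [  0.         428.03474596 201.31587313]
 [  0.           0.           1.        ]] [-0.01377033  0.          0.          0.          0.        ] [[ 2.44530604e-03 -9.99996900e-01  4.70232832e-04]
 [-9.86457988e-01 -2.48931534e-03 -1.63995250e-01]
 [ 1.63995912e-01 -6.28463591e-05 -9.86461016e-01]] [  50.43316085  540.87287001 1037.87435915] None
wrist [[305.57529534   0.         313.48605721]
 [  0.         305.57529534 198.31112054]
 [  0.           0.           1.        ]] [-0.02287372  0.          0.          0.          0.        ] None None [[ 6.66475458e-04 -9.52714626e-01 -3.03865756e-01  7.73650942e+01]
 [ 9.99999383e-01  3.64853167e-04  1.04939136e-03  1.11607030e+00]
 [-8.88904114e-04 -3.03866267e-01  9.52714281e-01 -1.23394124e+02]
 [ 0.00000000e+00  0.00000000e+00  0.00000000e+00  1.00000000e+00]]
```

View pics/top0.png

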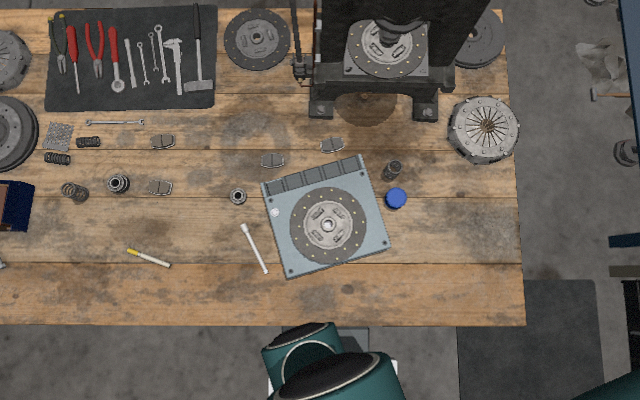

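View pics/side0.png

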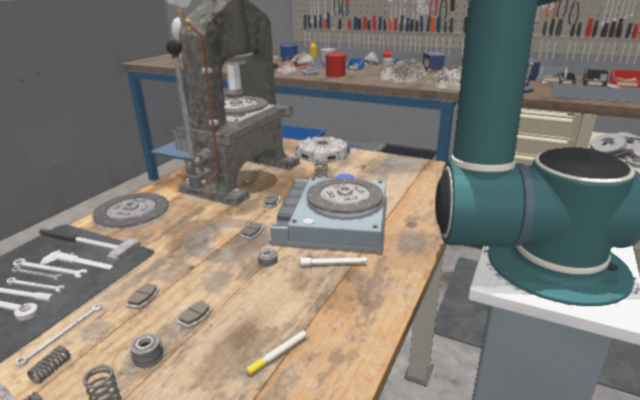

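```bash
python3 - <<'E'
import cv2
i=cv2.imread("pics/top0.png")[20:270,160:480]
cv2.imwrite("pics/topc.png",cv2.resize(i,None,fx=2.4,fy=2.4,interpolation=cv2.INTER_CUBIC))
E
```

```text
(no output)
```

View pics/topc.png

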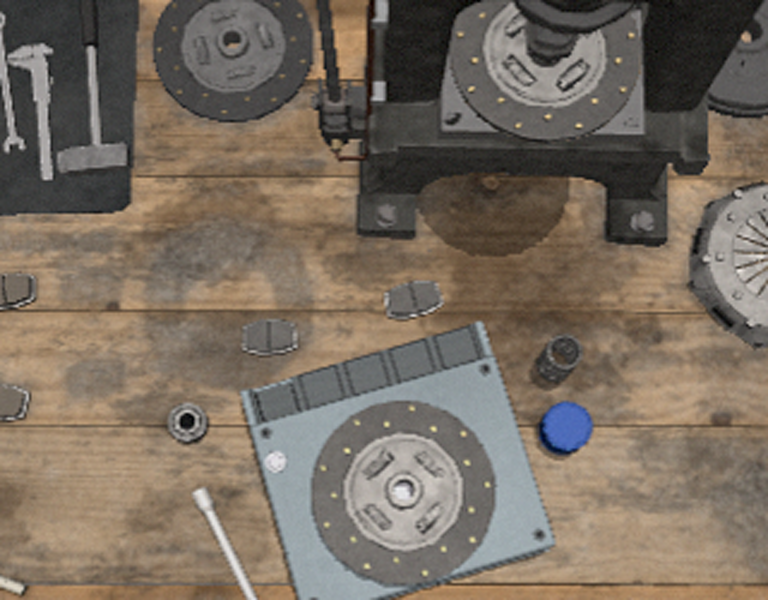

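```bash
cat > h.py <<'E'
import numpy as np, cv2
def proj(d,P):
    p,_=cv2.projectPoints(np.array(P,float),cv2.Rodrigues(d["R"])[0],np.array(d["t"],float),d["mtx"],np.array(d["D"],float)); return p[:,0]
def back(d,uv,z):
    n=cv2.undistortPoints(np.array([[uv]],float),d["mtx"],np.array(d["D"],float))[0,0]
    r=d["R"].T@np.array([n[0],n[1],1]); c=-d["R"].T@d["t"]; return c+r*(z-c[2])/r[2]
def w2f(f,P): # f=x,y,yaw
    c,s=np.cos(f[2]),np.sin(f[2]); x,y=P[0]-f[0],P[1]-f[1]; return np.array([c*x+s*y,-s*x+c*y])
def f2w(f,P):
    c,s=np.cos(f[2]),np.sin(f[2]); P=np.atleast_2d(np.array(P,float)); return np.c_[f[0]+c*P[:,0]-s*P[:,1],f[1]+s*P[:,0]+c*P[:,1],P[:,2]]
E
python3 - <<'E'
from plant import *
from h import *
from scipy.optimize import least_squares
d=get_image("top")
M=[(145,134,46),(145,-134,46),(-105,-135,56),(60,118,60.5),(-105,135,56)]
U=np.array([(243,391),(481,322),(553,546),(275,461),(0,0)])/2.4+[160,20]
U[4]=(288,278.5)
r=least_squares(lambda f:(proj(d,f2w(f,M))-U).ravel(),[600,0,0.2])
print(r.x,r.fun.reshape(-1,2))
for n,uv,z in[("hub",(404,490),90),("pada",(414,300),14),("padb",(270,337),14),("tin",(566,428),38),("springtop",(565,348),66),("bear",(187,422),20)]:
    p=back(d,np.array(uv)/2.4+[160,20],z);print(n,p.round(1),w2f(r.x,p).round(1))
f=r.x
i=cv2.resize(d["color"][70:290,240:420,::-1].copy(),None,fx=2.7*1.2,fy=2.7*1.2 if 0 else 2.7*1.2,interpolation=cv2.INTER_CUBIC)
k=3.24
for P in M+[(105,135,56),(105,-135,56)]+[(125,y,46) for y in(-100,-50,0,50,100)]+[(145,y,46) for y in(-125,-75,-25,25,75,125)]+[(105,y,46) for y in(-125,-75,-25,25,75,125)]:
    u=(proj(d,f2w(f,P))[0]-[240,70])*k; cv2.circle(i,tuple(int(a) for a in u),2,(0,0,255),-1)
cv2.imwrite("pics/ov.png",i[:600,:])
E
```

```text
[4.86956491e+02 1.61569815e+01 2.89305373e-01] [[-0.92899314 -0.02403086]
 [ 0.37085611 -0.11405406]
 [ 1.73181327 -0.26387334]
 [ 0.27620912 -0.00498625]
 [-1.44282374  0.30285981]]
hub [477.7  14.9  90. ] [-9.3  1.4]
pada [6.979e+02 3.000e-01 1.400e+01] [197.6 -75.4]
padb [655.2 159.2  14. ] [202.   89.1]
tin [ 550.1 -159.3   38. ] [  10.4 -186.2]
springtop [ 630.3 -155.3   66. ] [  88.5 -205.2]
bear [558.8 246.6  20. ] [134.6 200.4]
```

View pics/ov.png

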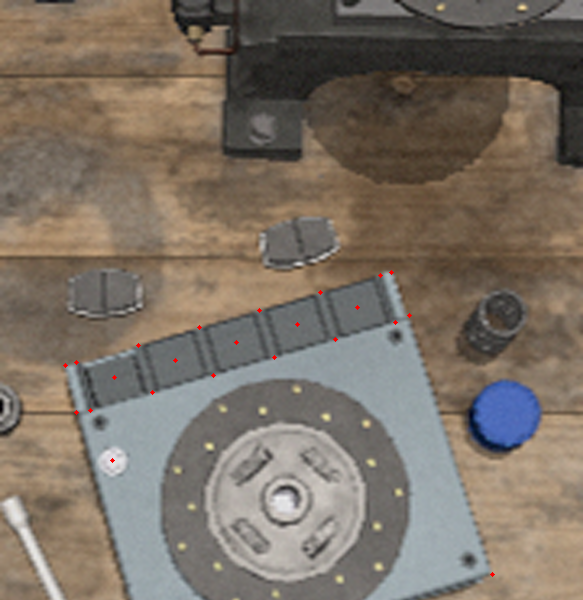

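The top view gives a consistent fixture pose: about (487, 16), yaw 0.289, with the hub landing at fixture (-9, 1) as expected. The ledge's five panels run from crop px (115,377) to (357,307), and the leftmost one looks slightly different. I'll turn to align with the fixture, shut the fingers and travel at height.

Emit:
{"method": "move_arm", "body": {
  "increments": "0 0 0 0.104 0; 38 -39 0 0 0; 38 -39 0 0 0; 38 -39 0 0 0; 38 -39 0 0 0"
}}

```text
t: 0.82
eef_pos: [360.1, -429.1, 250.2]
tool_rot: [-3.109, -0.452, -0.0]
force: [0.8, -0.7, 0.3]
gripper_width: 0.001
```

Emit:
{"method": "move_arm", "body": {
  "increments": "38 -39 0 0 0; 38 -39 0 0 0; 38 -39 0 0 0; 38 -39 0 0 0; 38 -39 0 0 0"
}}

```text
t: 1.45
eef_pos: [486.7, -188.0, 250.4]
tool_rot: [3.109, 0.452, 0.001]
force: [-0.3, -0.8, 0.1]
gripper_width: -0.002
```

Emit:
{"method": "move_arm", "body": {
  "increments": "38 -39 0 0 0; 38 -39 0 0 0; 36 -39 0 0 0; 36 -39 0 0 0; 0 0 0 0 0"
}}

```text
t: 2.08
eef_pos: [584.4, 4.7, 249.7]
tool_rot: [-3.108, -0.457, 0.001]
force: [-0.2, -0.2, 0.4]
gripper_width: -0.002
```

Emit:
{"method": "move_arm", "body": {
  "increments": "35 -39 0 0 0; 0 0 30 0 0; 0 0 30 0 0; 0 0 0 0 0; 0 0 0 0 0"
}}

```text
t: 2.7
eef_pos: [606.4, 48.8, 191.7]
tool_rot: [3.109, 0.451, 0.002]
force: [0.3, 0.1, 0.1]
gripper_width: 0.003
```

```bash
python3 - <<'E'
from plant import *
from h import *
o=get_obs();print(o["eef_pos"],o["tool_rot"],o["force"])
for n in("wrist","side","top"):
    d=get_image(n);cv2.imwrite(f"pics/{n}1.png",d["color"][:,:,::-1])
E
```

```text
[606.37491773  48.81155147 191.73936445] [3.10886277e+00 4.51176212e-01 1.91310176e-03] [0.32071459 0.14902906 0.12191175]
```

View pics/wrist1.png

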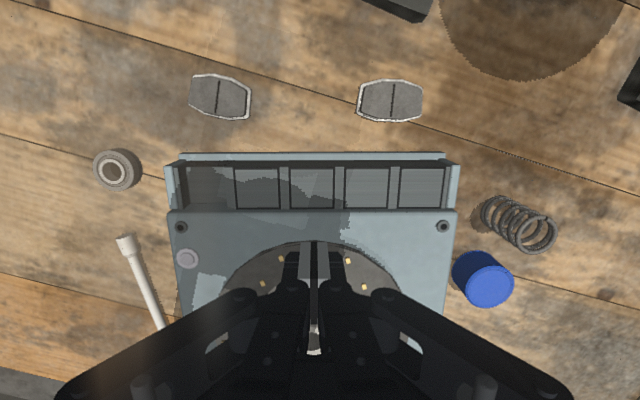

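```bash
python3 - <<'E'
from h import *
from plant import *
i=cv2.imread("pics/wrist1.png")[140:225,155:470]
i=cv2.convertScaleAbs(i,alpha=1.6,beta=10)
cv2.imwrite("pics/w1c.png",cv2.resize(i,None,fx=2.5,fy=2.5,interpolation=cv2.INTER_CUBIC))
o=get_obs()
d=get_image("wrist")
Rt=cv2.Rodrigues(o["tool_rot"])[0]; m=d["mount"]
Rc=Rt@m[:3,:3]; tc=o["eef_pos"]+Rt@m[:3,3]
d["R"]=Rc.T; d["t"]=-Rc.T@tc
f=[486.96,16.16,.2893]
for n,uv,z,e in[("rearleft cheek",(165,165),46,(145,134)),("rr cheek",(459,165),46,(145,-134)),("casting rl",(168,211),56,(105,135)),("casting rr",(456,210),56,(105,-135)),("pin",(188,258),60.5,(60,118)),("rear edge plate L",(181,154),46,(145,125))]:
    print(n,w2f(f,back(d,uv,z)).round(1),e)
E
```

```text
rearleft cheek [147.4 129.3] (145, 134)
rr cheek [ 147.2 -135. ] (145, -134)
casting rl [107.1 127.8] (105, 135)
casting rr [ 107.9 -133.3] (105, -135)
pin [ 61.9 113.5] (60, 118)
rear edge plate L [157.2 113.5] (145, 125)
```

View pics/w1c.png

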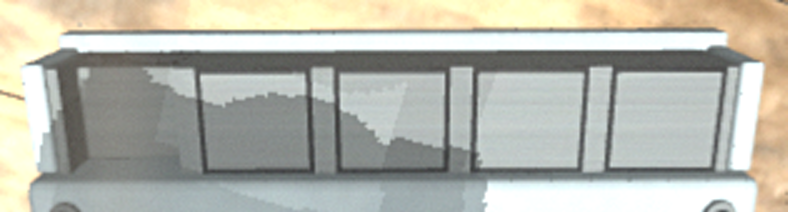

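The leftmost panel (crop px 75-195) has no border frame and shows an inner side wall at px 65, so it looks sunk, which suggests the slot is at y = +100. I'll confirm by touch. First I feel the neighbouring panel (+50).

Emit:
{"method": "move_arm", "body": {
  "increments": "3 -53 0 0 0; 0 0 35 0 0; 0 0 35 0 0; 0 0 30 0 0; 0 0 0 0 0"
}}

```text
t: 3.52
eef_pos: [593.1, 100.8, 88.8]
tool_rot: [-3.109, -0.452, 0.005]
force: [0.8, 0.1, 1.0]
gripper_width: 0.004
```

Emit:
{"method": "move_arm", "body": {
  "increments": "0 0 10 0 0; 0 0 3 0 0; 0 0 2 0 0; 0 0 0 0 0; 0 0 0 0 0"
}}

```text
t: 4.15
eef_pos: [594.0, 101.0, 75.6]
tool_rot: [3.109, 0.452, 0.001]
force: [0.2, -0.5, 0.0]
gripper_width: 0.005
```

Emit:
{"method": "move_arm", "body": {
  "increments": "0 0 3 0 0; 0 0 3 0 0; 0 0 2 0 0; 0 0 0 0 0; 0 0 0 0 0"
}}

```text
t: 4.78
eef_pos: [593.9, 101.0, 67.3]
tool_rot: [3.109, 0.452, 0.0]
force: [-1.0, -0.0, 0.4]
gripper_width: 0.0
```

Emit:
{"method": "move_arm", "body": {
  "increments": "0 0 1.5 0 0; 0 0 1 0 0; 0 0 1 0 0; 0 0 0 0 0; 0 0 0 0 0"
}}

```text
t: 5.4
eef_pos: [594.0, 101.0, 65.0]
tool_rot: [3.109, 0.452, 0.0]
force: [-8.0, -1.5, 14.7]
gripper_width: 0.0
```

At z = 65.0 I get a firm contact of about 15 N, matching the ledge top (46 + 19), so the +50 panel is solid. Next I lift and try +100.

Emit:
{"method": "move_arm", "body": {
  "increments": "0 0 -8 0 0; 0 -25 0 0 0; 0 -24 0 0 0; 0 0 0 0 0; 0 0 0 0 0"
}}

```text
t: 6.02
eef_pos: [580.1, 147.6, 71.9]
tool_rot: [3.109, 0.452, 0.0]
force: [0.0, 0.2, 0.1]
gripper_width: -0.003
```

Emit:
{"method": "move_arm", "body": {
  "increments": "0 0 5 0 0; 0 0 2 0 0; 0 0 2 0 0; 0 0 2 0 0; 0 0 0 0 0"
}}

```text
t: 6.65
eef_pos: [579.9, 147.9, 60.6]
tool_rot: [3.109, 0.452, -0.0]
force: [0.1, -0.4, 0.2]
gripper_width: -0.002
```

Now at z = 60.6, which is 4 mm below the ledge's contact height, and there is no force. The fingertips are in the slot, so I'll press on slowly.

Emit:
{"method": "move_arm", "body": {
  "increments": "0 0 2 0 0; 0 0 2 0 0; 0 0 2 0 0; 0 0 1 0 0; 0 0 0 0 0"
}}

```text
t: 7.28
eef_pos: [579.9, 147.9, 53.8]
tool_rot: [-3.109, -0.452, 0.0]
force: [0.3, 0.0, -0.6]
gripper_width: -0.002
```

Emit:
{"method": "move_arm", "body": {
  "increments": "0 0 1 0 0; 0 0 1 0 0; 0 0 1 0 0; 0 0 1 0 0; 0 0 0 0 0"
}}

```text
t: 7.9
eef_pos: [580.0, 147.9, 49.7]
tool_rot: [3.109, 0.452, 0.0]
force: [0.6, 0.9, 0.7]
gripper_width: -0.002
```

Emit:
{"method": "move_arm", "body": {
  "increments": "0 0 1 0 0; 0 0 1 0 0; 0 0 1 0 0; 0 0 1 0 0; 0 0 0 0 0"
}}

```text
t: 8.52
eef_pos: [579.9, 147.9, 45.6]
tool_rot: [-3.109, -0.452, 0.0]
force: [0.8, 0.8, 1.0]
gripper_width: 0.0
```

Emit:
{"method": "move_arm", "body": {
  "increments": "0 0 0.5 0 0; 0 0 0.5 0 0; 0 0 0.5 0 0; 0 0 0 0 0; 0 0 0 0 0"
}}

```text
t: 9.15
eef_pos: [580.0, 147.9, 45.0]
tool_rot: [3.109, 0.452, 0.0]
force: [-4.5, -0.4, 10.2]
gripper_width: -0.001
```

```bash
python3 - <<'E'
from plant import *
from h import *
for k in range(1): o=get_obs();print(o["eef_pos"],o["force"])
d=get_image("wrist");cv2.imwrite("pics/w2.png",d["color"][:,:,::-1])
d=get_image("side");cv2.imwrite("pics/s2.png",cv2.resize(d["color"][160:270,230:430,::-1],None,fx=4,fy=4,interpolation=cv2.INTER_CUBIC))
print(get_obs()["force"])
E
```

```text
[579.96829997 147.92282355  44.97013698] [-4.50411512 -0.35723427 10.16113173]
[-4.09331238 -1.25740125 10.69793742]
```

View pics/s2.png

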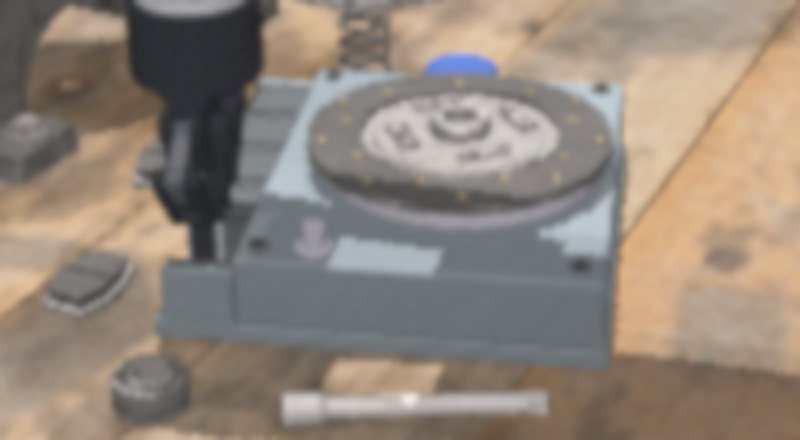

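View pics/w2.png

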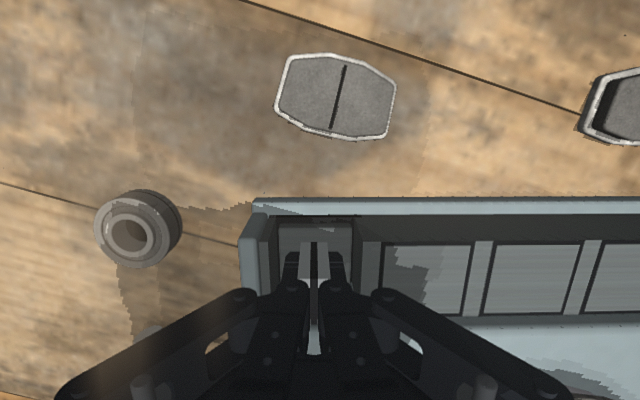

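The stop was reached at z = 45.0 (26 + 19 mm) with 10 N. In the side view the pin now stands up on a stem at px (313,235), and the wrist view shows the fingers inside the slot. I'll withdraw straight up.

Emit:
{"method": "move_arm", "body": {
  "increments": "0 0 -10 0 0; 0 0 -20 0 0; 0 0 -40 0 0; 0 0 -50 0 0; 0 0 -50 0 0"
}}

```text
t: 9.88
eef_pos: [579.7, 147.9, 217.2]
tool_rot: [-3.109, -0.452, -0.001]
force: [0.1, 0.2, 0.7]
gripper_width: -0.008
```

Emit:
{"method": "move_arm", "body": {
  "increments": "-20 50 0 0 0; -20 50 0 0 0; -20 50 0 0 0; 0 0 0 0 0; 0 0 0 0 0"
}}

```text
t: 10.5
eef_pos: [565.2, -12.8, 215.3]
tool_rot: [-3.109, -0.451, -0.001]
force: [1.2, 1.6, -0.8]
gripper_width: 0.002
```

```bash
python3 - <<'E'
from plant import *
from h import *
o=get_obs();print(o["t"],o["eef_pos"],o["force"])
a=cv2.imread("pics/side0.png")
d=get_image("side");b=d["color"][:,:,::-1]
cv2.imwrite("pics/s3.png",np.vstack([cv2.resize(x[165:265,230:430],None,fx=3,fy=3,interpolation=cv2.INTER_CUBIC) for x in(a,b)]))
d=get_image("top");cv2.imwrite("pics/t3.png",d["color"][:,:,::-1])
f=[486.96,16.16,.2893]; s=get_image("side")
print([proj(s,f2w(f,(60,118,z)))[0] for z in(56,60.5,72.5)])
E
```

```text
10.5 [565.20187081 -12.76681748 215.25353332] [ 1.24867822  1.57091236 -0.79923119]
[array([307.17620677, 222.03846451]), array([307.11775194, 220.29273739]), array([306.96072113, 215.6037564 ])]
```

View pics/s3.png

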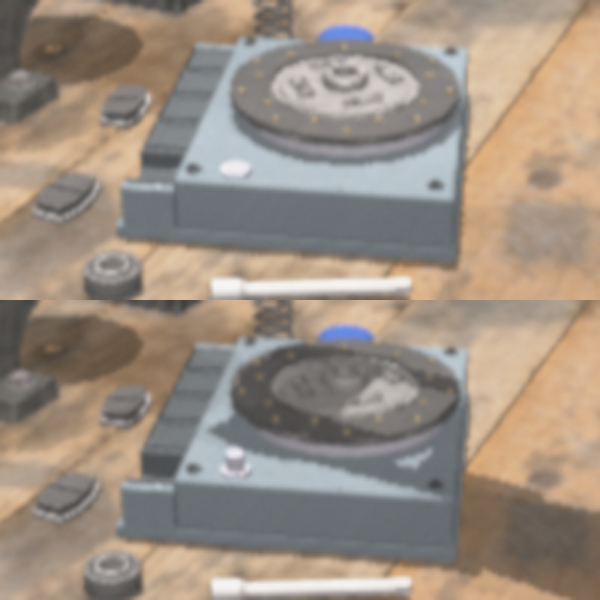

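View pics/t3.png

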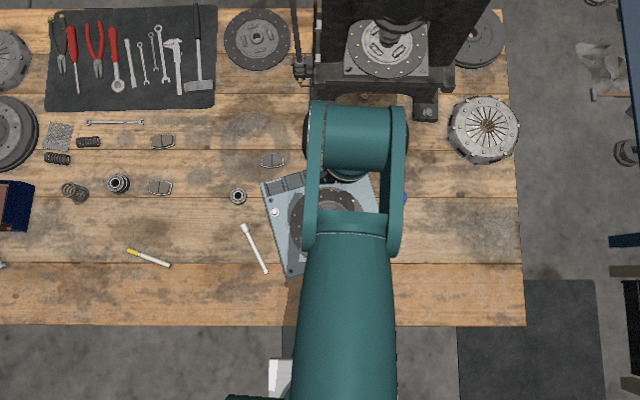

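Before and after, the side view shows the pin risen at px (235,458). Its projected rise of about 5 px matches 12 mm. The disc, pads, bearing, bar, spring and tin look unmoved, and the arm hovers clear.

Emit:
{"method": "move_arm", "body": {
  "increments": "0 0 0 0 0; 0 0 0 0 0; 0 0 0 0 0; 0 0 0 0 0; 0 0 0 0 0"
}}

```text
t: 11.28
eef_pos: [565.2, -12.9, 214.3]
tool_rot: [-3.109, -0.452, -0.0]
force: [-0.3, -0.5, 0.5]
gripper_width: 0.002
```

```bash
python3 -c "
from plant import *
o=get_obs();print(o['t'],o['eef_pos'],o['force']);print(hand_in())"
```

```text
11.275 [565.16528019 -12.94587025 214.33261362] [-0.30917772 -0.45053637  0.49733253]
the job is handed in; nothing more can be done
None
```

The turntable is unlocked: I found the slot in the leftmost ledge panel (y = +100 mm), pressed its tongue fully down, and handed in at 11.3 s of the 51 s. No verdict was reported.

- **Finding the slot:** With the fingers shut, I felt the +50 mm panel first. It was solid, with contact at TCP z = 65.0 mm and about 15 N. At +100 mm the fingertips passed below that height with no force. The wrist picture had already shown that panel as sunk and frameless.
- **Pressing the tongue:** The fingers met the hard stop at TCP z = 45.0 mm with about 10 N, exactly the height for fully down. During the press I read only about 1 N where about 3 N was expected. I didn't chase this, because the stop height and the pin agreed.
- **Last checks:** The side view shows the lock pin standing up, and its roughly 5 px rise matches 12 mm. The disc and the things round the fixture look unmoved. The tin and spring are mostly hidden by the arm or disc in the last pictures, but the visible parts match. The arm was clear at z = 214 mm with near-zero force.
- **Calibration disagreement:** The top and wrist cameras disagreed on the fixture's position by about 2 mm in x and 3 mm in y. That was within the slot's clearance.

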